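Stow the heater's recessed dial at OFF and shut its flap

ROBOT

A 6-joint arm with a two-finger parallel gripper is mounted at the origin on the work surface. World frame = base frame: x ahead of the robot, y to its left, z up, the work surface at z = 0. Lengths are in mm, angles in rad, forces in N, time in s.
With the tool pointing down it reaches from about 400 to 925 mm from the base axis. Payload 12.5 kg.
Tool frame: the origin (TCP) lies midway between the tips of the shut fingers; the grasp point (between the pads) lies 19 mm behind it (env.pinch_z is the z of the grasp point in the tool frame, in mm); z points along the fingers, y is the line along which they close (so a half turn about z gives the same grasp; the last joint's range is limited). The gripper opens to 95 mm and grips with 3 to 60 N. Pads are 20 mm wide; open, the fingers measure 119 mm over their backs; the gripper's body (75 mm by 180 mm) begins 59 mm behind the grasp point.
Start: joints at [-1.206, 0.491, 1.559, -0, 1.092, -0.106], TCP at [283.524, -557.011, 214.661] pointing down, gripper open.
Joint ranges: [-3.1, 3.1], [-0.84, 2.19], [0.05, 2.79], [-1.13, 4.28], [0.06, 2.93], [-2.69, 2.69]. Speed limits (rad/s): [2.22, 2.22, 2.79, 3.14, 3.14, 3.14].

INTERFACE

Orientations are given as [roll, pitch, yaw] about the fixed x, y, z axes, in that order (R = Rz(yaw) Ry(pitch) Rx(roll)).
In Python, from cell import env, eyes gives the robot as it stands.
- The arm moves only by the shell command python3 -m inch 'ROWS'. ROWS is JSON, a list of rows, each a list of 3 entries, a list of its own where there are three numbers: the shift along the tool's x, y, z in units of 60 mm (1.0 is 60 mm), then the turn about the tool's z in units of 5 degrees (1.0 is 5 degrees), then the closure, from -1 (fully open) to 1 (shut). In form: [[[tx, ty, tz], turn, claw], ...]. A call has exactly 10 rows; each row shifts and turns the commanded pose from where the row before left it, along the tool's axes as they then stand; what a row does not reach is not made up. A row lasts 1/8 s, in which the tool goes at most 62.5 mm and 10.7 degrees, less where a joint would pass 70% of its speed; a pose out of reach is approached as far as the arm can. A call is refused whole if a number of a shift passes 1 or a number of a turn 1, either way. A call with a gripper value outside its range is refused whole. The fingers move at their own pace and stop on an object; the grip force is fixed at half the most. Time passes only in rows, so rows that do not move let the fingers close, or fill a call up. It gives the time, the measured TCP pose, the force, the opening and the grip force at its end, in the units of the state.
- env.state(): the state, without advancing time (a new reading comes with each control period).
- eyes.read_camera(name): name is "scene" or "top" or "wrist"; returns a dict with "pixels" (400x640x3 uint8, red, green, blue), "fx", "fy", "cx", "cy" (pixels), "extrinsics" (4x4, takes a point from world to camera coordinates). Camera axes: x right, y down, z forward; pixel columns grow to the right and rows downward; lengths in mm; the calibration is good to about 2 mm. A picture is of the moment at which its call begins. There is no depth.
- env.job_done(): hands the job in; it is judged then, once.
Trained networks look in a picture, given as the dict that the camera call returned (one of the last four; its "shot" number tells which), for a name from the list of things; names that differ only in an ending like _2 or _b are one class to them, and where a whole thing is asked for, a point or a joint stands for the part that bears it (a point fixed in the world has none). Each returns a list of dicts, best first, with "score" (0 to 1); they miss things now and then, are a little off and sometimes report something else, mostly with a low value. They report only what shows in the picture. A call takes as long as a camera call.
- eyes.boxes_of(name, picture): "centre" ([row, column] in pixels, amid what is visible of it).
- eyes.cut_out(name, picture): "mask" (400x640 bool, what is visible of it) and "centre" ([row, column] in pixels, amid what is visible of it).
- eyes.spot_point(name, picture): "centre" ([row, column] in pixels: a listed point, or the origin of a listed thing).
The state is a dict: "t": time; "joints": joint angles; "qvel": joint speeds; "tau": joint torques, N m; "eef_pos": TCP position; "tcp_rot": TCP orientation; "ft_force": force on the tool from outside, world axes, zero at the start; "moment": the same for the moment, N m; "opening": opening from 0.0 (shut) to 1.0 (fully open); "grip_force": force on a finger pad.
Only numpy, scipy, OpenCV 4.12 (cv2) and the standard library are available. Lean on these libraries where they do the work, as an engineer would, in place of code of your own. Each camera call takes 0.05 s, during which the arm holds its last target. There are 200 camera calls.

TASK

Switch off the fan heater on the sewing table: reach into the well in its top and turn the dial anticlockwise to OFF, feeling with light downward pressure for the slot, which lies somewhat past the OFF mark, and press the dial in until it is fully home; never lean hard on the dial or on the well. Then shut the flap over the dial, and leave the other things on the table where they are.

Things in the scene. Friction and masses are not known exactly. Their poses are not given: they have to be found in the camera images.
- heater: White ceramic fan heater, fixed on the table, 160 deep (its x) x 280 wide (its y) x 200 mm high (200 is the flat top); origin at the centre of its underside, z up. A cord leads from its +x side to a socket block 260 mm away (look only).
- well: The round dial well: a thin-walled 76 mm hole in the heater's flat top, 46 mm deep, its axis 55 mm along the heater's +y from the heater's centre. Same origin and axes as the heater. Its walls must not take more than 20 N from the robot.
- well_top (a point): Point on the well's vertical axis, level with the heater's top (200 mm up). Axes as the heater's.
- off_mark (a point): The OFF mark, a red ring on the heater's top, 45.5 mm from the well's axis in the heater's +x direction; black dots of growing size follow it clockwise.
- dial: Black dial in the well: disc 42 mm across, 5 thick, under a bar grip 36 long (its x) x 12 wide (its y) x 22 mm high, orange pointer at the +x end. Origin on the axis under the disc, z up. Popped up (start), disc top is 16 mm below the heater's top, bar 6 mm above it; home, both 9 mm lower. A 5 mm pin under the disc rides on a hidden lock plate with one slot.
- dial_grip (a point): Point on the dial's axis at mid-height of the bar, 11 mm above the disc. Axes as the dial's.
- dial_turn (a joint): Dial angle (rad), clockwise from above positive: 0 = pointer at the OFF mark; dial yaw = heater yaw minus this. Turns -0.85 to 1.7, starts at 0.3 to 0.75, friction 0.04 Nm. The lock plate has crept with wear: the OFF slot lies 0.1 to 0.65 anticlockwise past the mark (dial_turn -0.1 to -0.65); the pin enters only within about 0.06 of it.
- dial_in (a joint): How far the dial is pressed in (m): 0 popped up, 0.009 fully home. No spring; a stiff fit that takes 3 N to slide and stays where it is left. Away from the slot the pin meets the plate after 0.5 mm, and must not bear on it with more than 20 N.
- flap (a joint): Angle of the grey flap (rad): 0 shut flat over the well, pi/2 upright, 2.45 at most. Starts open at 2.05 to 2.4, leaning away from the well. Its hinge is stiff (0.05 Nm) and holds it where it is left. It cannot shut over a popped-up dial.
- flap_hinge (a point): Middle of the flap's hinge line, which lies 50 mm from the well's axis on the heater's +y side, 3 mm above the heater's top, along the heater's x.
- flap_edge (a point): Middle of the flap's free edge, 99 mm from the hinge line. The flap is 98 mm wide (along the hinge) and 4 mm thick; shut, it reaches from the hinge across the well towards the heater's -y.
- tape_roll: Black roll of tape lying flat, 84 mm across, 24 mm high; origin at the centre of its underside. Leave alone.
- thread_spool: Red spool of thread standing, 34 mm across, 50 mm high; origin at the centre of its underside. Leave alone.
- stone: Flat grey stone ornament, 136 mm across, 76 mm high; origin at the centre of its underside. Leave alone.
- scissors: Orange-handled scissors lying flat, 200 mm long, 14 mm high; origin near the pivot on the underside, blades to +x. Leave alone.

How it is judged (in metres and radians):
On the way:
1. the dial is at OFF and pressed fully in (at least 8 of its 9 mm) (value of joint dial_in above 0.008 m and value of joint dial_turn below 0 rad), for 0.2 s.
At the end, for the whole second after the job is handed in: The dial is pressed in at least 8 of its 9 mm in the OFF slot (dial_turn below 0), the flap is shut to within 0.05 rad, and both are at rest. The tape roll, thread spool, stone and scissors lie within 30 mm of their start (all of step 1 and value of joint flap below 0.05 rad and linear speed of dial below 0.01 m/s and velocity of joint flap between -0.05 and 0.05 rad/s); the robot touches nothing.
It fails at once if the dial is forced: its pin bears on the lock plate, or the flap on the dial, with more than 20 N (contact force between dial and heater above 20 N).
It fails at once if the well is struck or leaned on with more than 20 N (contact force between the arm and well above 20 N).
It fails at once if the tape roll, thread spool, stone or scissors is moved more than 30 mm (distance of any of tape_roll, thread_spool, stone, scissors from where it was at the start of the episode above 0.03 m).
It also fails if it takes over 58 s, if anything falls off the work surface, if the arm or the gripper's body presses on something with over 40 N, if the wrist force passes 120 N, or if a joint passes its speed limit or range.

## Working session

There is one attempt and no reset: what is moved stays moved. The work goes in short steps, Python scripts to look and compute and a shell command to move; the robot and the scene stay as the last step left them, time stands still between calls to the robot, and variables do not carry over. Pictures are saved under pics/ and viewed, at most 10 in all, crops included, and the job is handed in when it is done.

```bash
mkdir -p pics; ls; cat > h.py <<'E'
import numpy as np,cv2
from cell import env,eyes
def shot(n,save=None):
    p=eyes.read_camera(n)
    if save: cv2.imwrite('pics/'+save,cv2.cvtColor(p['pixels'],cv2.COLOR_RGB2BGR))
    return p
def ray(p,rc):
    E=np.array(p['extrinsics']);R=E[:3,:3];t=E[:3,3]
    d=R.T@np.array([(rc[1]-p['cx'])/p['fx'],(rc[0]-p['cy'])/p['fy'],1]);return -R.T@t,d/np.linalg.norm(d)
def atz(p,rc,z):
    c,d=ray(p,rc);return c+d*(z-c[2])/d[2]
def tri(rs):
    A=0;b=0
    for c,d in rs:
        M=np.eye(3)-np.outer(d,d);A=A+M;b=b+M@c
    return np.linalg.solve(A,b)
def proj(p,X):
    E=np.array(p['extrinsics']);q=E[:3,:3]@np.array(X)+E[:3,3]
    return [p['fy']*q[1]/q[2]+p['cy'],p['fx']*q[0]/q[2]+p['cx']]
E
python3 - <<'E'
from h import *
np.set_printoptions(precision=1,suppress=True)
s=shot('scene','s0.png');t=shot('top','t0.png')
Z={'well_top':200,'off_mark':200,'dial_grip':195,'flap_hinge':203,'flap_edge':None,'heater':0,'dial':179,'tape_roll':0,'thread_spool':0,'stone':0,'scissors':0}
for n,z in Z.items():
    a=eyes.spot_point(n,s)[:1];b=eyes.spot_point(n,t)[:1]
    for nm,p,q in(('s',s,a),('t',t,b)):
        if q: print(n,nm,round(q[0]['score'],2),np.array(q[0]['centre']),atz(p,q[0]['centre'],z) if z is not None else '')
    if a and b: print('  tri',tri([ray(s,a[0]['centre']),ray(t,b[0]['centre'])]))
for p in(s,t): print(ray(p,[200,320]))
print(env.state()['eef_pos'],env.state()['tcp_rot'])
E
```

```text
pics
well_top s 0.75 [188.5 333. ] [525.3   2.8 200. ]
well_top t 0.7 [193.3 318.8] [512.5   5.3 200. ]
  tri [514.3   5.1 185.1]
off_mark s 0.78 [204.1 341.7] [568.9  15.  200. ]
off_mark t 0.92 [165.5 316.8] [570.7  11.2 200. ]
  tri [570.5  12.9 202.5]
dial_grip t 0.53 [170.5 451.9] [ 569.  -271.7  195. ]
flap_hinge s 0.86 [177.6 354.7] [504.4  54.3 203. ]
flap_hinge t 0.74 [194.6 297.8] [508.2  48.4 203. ]
  tri [508.   50.7 207.9]
flap_edge s 0.57 [148.6 379.3] 
flap_edge t 0.97 [191.9 265.4] 
  tri [501.4 102.  287.9]
heater s 0.95 [238.2 311.8] [524.1 -48.1   0. ]
dial s 0.84 [194.9 333.2] [527.3   3.3 179. ]
dial t 0.89 [191.  321.3] [520.2   0.4 179. ]
  tri [521.5   2.3 171.2]
tape_roll s 0.91 [188.5 449.9] [421.  339.7   0. ]
tape_roll t 0.7 [232.8 187.4] [425.2 344.1   0. ]
  tri [424.9 339.4   6.2]
thread_spool s 0.68 [284.6 194. ] [ 612.1 -339.1    0. ]
thread_spool t 0.52 [171.1 451.6] [ 606.  -339.3    0. ]
  tri [ 607.7 -341.6   -8.3]
stone s 0.8 [242.9 479.6] [595.5 364.4   0. ]
stone t 0.78 [169.3 184.8] [591.1 362.    0. ]
  tri [592.4 365.7  -6. ]
scissors s 0.58 [223.1 191.6] [ 436.7 -348.1    0. ]
scissors t 0.96 [238.6 455.4] [ 429.8 -347.4    0. ]
  tri [ 429.9 -350.7   -9.8]
(array([1147.4, -102. , 1040.7]), array([-0.6,  0.1, -0.8]))
(array([418. ,  -4.4, 957.9]), array([ 0.1,  0. , -1. ]))
[ 283.5 -557.   214.6] [3.1 0.  0.5]
```

```bash
python3 - <<'E'
import cv2,numpy as np
a=cv2.imread('pics/s0.png')[120:270,230:430];b=cv2.imread('pics/t0.png')[130:280,230:430]
cv2.imwrite('pics/c0.png',np.vstack([cv2.resize(a,(800,600))[:, :],cv2.resize(b,(800,600))])[:, :] if 0 else np.hstack([cv2.resize(a,(400,300),interpolation=cv2.INTER_CUBIC),cv2.resize(b,(400,300),interpolation=cv2.INTER_CUBIC)]))
E
```

```text
(no output)
```

View pics/c0.png

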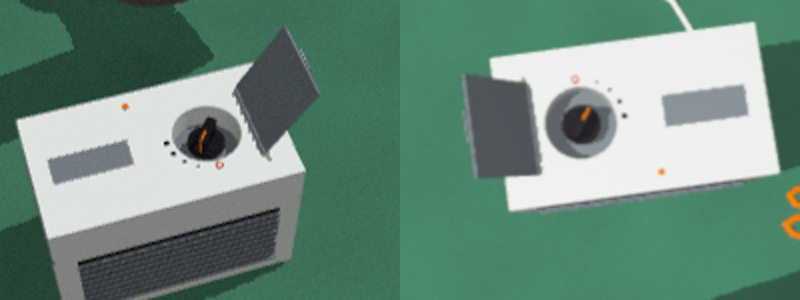

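View pics/s0.png

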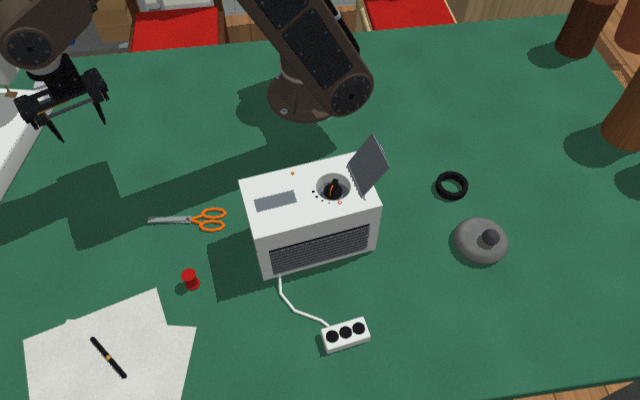

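The pictures show the heater with the flap open on its +y side. In the top view the well is near pixel (191,320), and the off mark is on the far (+x) side, near (169.5,317.5). The orange dial pointer points toward about (184,324). Next I'll work out the heater's yaw.

```bash
cat > mv.py <<'E'
from h import *
from scipy.spatial.transform import Rotation as Ro
def need(target,yaw=None):
    s=env.state();R=Ro.from_euler('xyz',s['tcp_rot']).as_matrix()
    d=R.T@(np.array(target)-s['eef_pos'])
    y=np.arctan2(R[1,0],R[0,0])
    print('pos',np.round(s['eef_pos'],1),'rot',np.round(s['tcp_rot'],3),'j',np.round(s['joints'],2))
    print('units',np.round(d/60,2), 'turn units' ,None if yaw is None else np.round(np.degrees(y-yaw)/5,2))
E
python3 - <<'E'
from mv import *
t=shot('top');s=shot('scene')
C=[(159,275),(141.5,407.5),(216,420),(235.5,284.5)]
P=np.array([atz(t,c,200)[:2] for c in C]);print(P.round(1))
for i in range(4):
    d=P[(i+1)%4]-P[i];print(np.hypot(*d),np.arctan2(d[1],d[0]))
c=P.mean(0);yaws=[np.arctan2(*(P[0]-P[3])[::-1]),np.arctan2(*(P[1]-P[2])[::-1]),np.arctan2(*(P[0]-P[1])[::-1])-np.pi/2,np.arctan2(*(P[3]-P[2])[::-1])-np.pi/2]
y=np.mean(yaws);print('yaw',yaws,y,'well',c+55*np.array([-np.sin(y),np.cos(y)]))
print('offmark/wellpix',atz(t,(169.5,317.5),200),atz(t,(191.5,320.5),200))
a=proj(t,[518,3,206]);print(a)
need([515,5,340],y)
E
```

```text
[[ 582.    98.8]
 [ 627.2 -177.5]
 [ 471.4 -203.7]
 [ 423.8   72.8]]
279.9280028778764 -1.40891013114415
157.93190675557412 -2.9749795231054654
280.5200096030954 1.7414582840152955
160.39197267802095 0.16291695963497427
yaw [np.float64(0.16291695963497427), np.float64(0.16661313048432783), np.float64(0.16188619565074647), np.float64(0.1706619572203989)] 0.16551956074761187 well [517.03818707   1.83721288]
offmark/wellpix [562.30563816   9.44892612 200.        ] [516.35333632   1.8900324  200.        ]
[np.float64(190.31218623259875), np.float64(319.9687320784418)]
pos [ 283.5 -557.   214.7] rot [3.142 0.    0.471] j [-1.21  0.49  1.56  0.    1.09 -0.11]
units [ 7.69 -6.6  -2.09] turn units 3.5
```

```bash
python3 -m inch '[[[0.3,-0.3,-0.7],0,0],[[0.3,-0.3,-0.7],0,0],[[0.3,-0.3,-0.7],0,0],[[0.7,-0.6,0],0,0],[[0.7,-0.6,0],0,0],[[0.7,-0.6,0],0,0],[[0.7,-0.6,0],0,0],[[0.7,-0.6,0],0,0],[[0.7,-0.6,0],0,0],[[0.7,-0.6,0],0,0]]'
python3 -c "
from mv import *
need([480,-3,340],0.166)"
```

```text
t: 2.55
eef_pos: [455.2, -124.7, 340.9]
tcp_rot: [3.141, -0.0, 0.471]
ft_force: [0.2, -0.8, -0.2]
opening: 0.5
grip_force: 0.0
pos [ 455.2 -124.7  340.9] rot [ 3.141 -0.     0.471] j [-0.41  0.15  1.72 -0.    1.27  0.69]
units [ 1.29 -1.62  0.01] turn units 3.49
```

```bash
python3 -m inch '[[[0.47,-0.36,0],0,0],[[0.47,-0.36,0],0,0],[[0.47,-0.36,0],0,0],[[0.47,-0.36,0],0,0],[[0,0,0],1,0],[[0,0,0],1,0],[[0,0,0],1,0],[[0,0,0],1,0],[[0,0,0],0,0],[[0,0,0],0,0]]'
python3 - <<'E'
from mv import *
np.set_printoptions(precision=1,suppress=True)
need([517,2,340],0.166)
w=shot('wrist','w1.png');print(ray(w,[200,320]))
for n,z in {'well_top':200,'off_mark':200,'dial_grip':195,'flap_hinge':203,'flap_edge':283,'dial':179}.items():
    for q in eyes.spot_point(n,w)[:1]: print(n,round(q['score'],2),np.array(q['centre']),atz(w,q['centre'],z))
E
```

```text
t: 3.8
eef_pos: [516.2, 1.7, 340.7]
tcp_rot: [3.141, -0.0, 0.124]
ft_force: [-0.1, -0.3, 0.2]
opening: 0.499
grip_force: 0.0
pos [516.2   1.7 340.7] rot [ 3.1 -0.   0.1] j [-0.1  0.2  1.6 -0.   1.3  1.3]
units [ 0. -0.  0.] turn units -0.49
(array([595.9,  12.3, 510.9]), array([-0.3, -0. , -1. ]))
well_top 0.88 [185.9 322.1] [520.4   1.4 200. ]
off_mark 0.69 [145.7 318.1] [561.6  10.7 200. ]
dial_grip 0.8 [182.6 320.1] [522.5   3.8 195. ]
flap_hinge 0.63 [189.9 274.7] [510.7  50.3 203. ]
flap_edge 0.61 [217.  186.2] [501.8 108.6 283. ]
dial 0.76 [181.8 321.6] [520.    1.8 179. ]
```

View pics/w1.png

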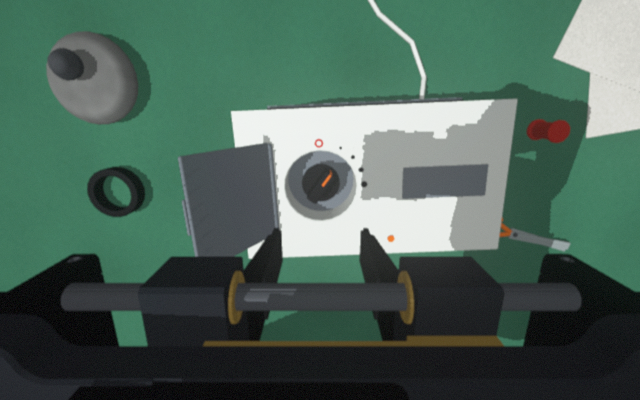

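The wrist view shows the off mark at (143,319), the well centred near (184,321), and the orange pointer running from (186,323) to (172,331). I'll fit these.

```bash
python3 - <<'E'
from mv import *
np.set_printoptions(precision=2,suppress=True)
w=shot('wrist')
im=w['pixels'].astype(int);h=cv2.cvtColor(w['pixels'],cv2.COLOR_RGB2HSV).astype(int)
m=(h[...,1]>110)&((h[...,0]<20)|(h[...,0]>170))&(h[...,2]>110)
def sel(r0,r1,c0,c1):
    q=np.argwhere(m[r0:r1,c0:c1])+[r0,c0];return q
o=sel(160,205,295,350);P=np.array([atz(w,q+.0,206)[:2] for q in o]);c=P.mean(0)
u,s,v=np.linalg.svd(P-c);d=v[0]*np.sign(v[0][0]);pr=(P-c)@d
print('ptr n',len(o),c,'ang',np.arctan2(d[1],d[0]),'ext',pr.min(),pr.max(),'ends',c+d*pr.min(),c+d*pr.max())
r=sel(130,155,305,335);R=np.array([atz(w,q,200)[:2] for q in r]);rc=(R.max(0)+R.min(0))/2;print('ring',len(r),R.mean(0),rc)
y=.1655;print('well from ring',rc-45.5*np.array([np.cos(y),np.sin(y)]))
g=w['pixels'].min(2)
mask=(g<190).astype(np.uint8)
n,l,st,ce=cv2.connectedComponentsWithStats(mask[140:235,282:360])
i=1+np.argmax(st[1:,4]);cs,_=cv2.findContours((l==i).astype(np.uint8),0,1)
e=cv2.fitEllipse(max(cs,key=len));print('ell',e,atz(w,(e[0][1]+140,e[0][0]+282),200),st[i])
E
```

```text
ptr n 61 [529.02  -1.93] ang -0.4828214920354362 ext -8.095242111250625 8.629989126384281 ends [521.85   1.83] [536.67  -5.94]
ring 14 [564.7   10.84] [564.37  10.64]
well from ring [519.49   3.14]
ell ((37.928741455078125, 45.068138122558594), (68.98084259033203, 70.75301361083984), 86.85562133789062) [521.07   3.79 200.  ] [   3   11   71   70 3934]
```

```bash
python3 -m inch '[[[0,0,0.2],1,0.4],[[0,0,0.2],1,0.4],[[0,0,0.2],1,0.4],[[0,0,0.2],1,0.4],[[0,0,0.2],1,0.4],[[0,0,0.2],1,0.4],[[0,0,0.2],1,0.4],[[0.05,-0.05,0],0,0.4],[[0,0,0],0,0.4],[[0,0,0],0,0.4]]'
python3 - <<'E'
from mv import *
np.set_printoptions(precision=2,suppress=True)
need([520,3,215],-.483)
w=shot('wrist','w2.png')
h=cv2.cvtColor(w['pixels'],cv2.COLOR_RGB2HSV).astype(int)
m=(h[...,1]>110)&((h[...,0]<20)|(h[...,0]>170))&(h[...,2]>110)
n,l,st,ce=cv2.connectedComponentsWithStats(m.astype(np.uint8))
for i in range(1,n):
    if st[i,4]>10: print(st[i],ce[i][::-1],atz(w,ce[i][::-1],203))
for k in('well_top','dial_grip','off_mark'):
    for q in eyes.spot_point(k,w)[:1]: print(k,round(q['score'],2),np.array(q['centre']),atz(w,q['centre'],195 if 'd' in k else 200))
E
```

```text
t: 5.45
eef_pos: [520.4, 3.0, 257.1]
tcp_rot: [-3.141, -0.001, -0.488]
ft_force: [-0.3, 0.6, -0.7]
opening: 0.298
grip_force: 0.0
pos [520.4   3.  257.1] rot [-3.14 -0.   -0.49] j [-0.12  0.3   1.76 -0.    1.09  1.94]
units [-0.01  0.    0.7 ] turn units -0.06
[576 103  15  13 126] [107.7  583.65] [ 506.21 -198.63  203.  ]
[282 167  10  10  38] [171.42 286.26] [564.91  10.14 203.  ]
[321 191   5  26 102] [205.01 322.84] [528.69  -1.82 203.  ]
[441 217  10   9  68] [221.   445.07] [472.06 -80.69 203.  ]
dial_grip 0.78 [213.6 324.1] [519.53   1.8  195.  ]
off_mark 0.84 [174.  283.8] [563.7   13.38 200.  ]
```

View pics/w2.png

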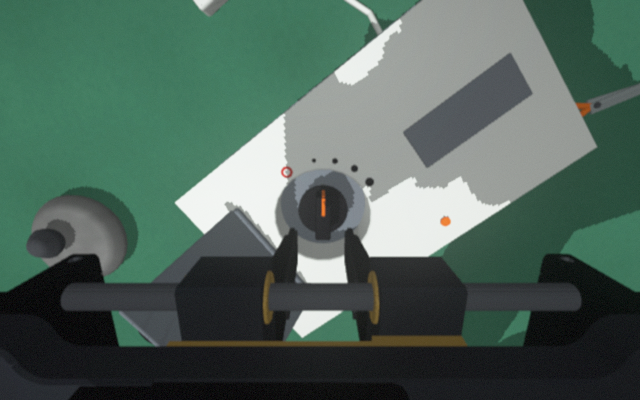

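The bar is vertical at column 323, midway between the fingers, so it is aligned. I'll descend and grip.

```bash
python3 -m inch '[[[0,0,0.25],0,0.4],[[0,0,0.25],0,0.4],[[0,0,0.25],0,0.4],[[0,0,0.2],0,0.4],[[0,0,0.1],0,0.4],[[0,0,0.1],0,0.4],[[0,0,0],0,0.4],[[0,0,0],0,0.4],[[0,0,0],0,0.4],[[0,0,0],0,0.4]]'
python3 -c "
from mv import *
need([520,3,188],-.483);print(env.state()['moment'])"
```

```text
t: 6.9
eef_pos: [520.3, 3.0, 187.8]
tcp_rot: [-3.141, -0.0, -0.489]
ft_force: [-0.6, 0.6, 0.1]
opening: 0.298
grip_force: 0.0
pos [520.3   3.  187.8] rot [-3.141 -0.    -0.489] j [-0.12  0.37  1.85 -0.    0.92  1.94]
units [-0.01  0.   -0.  ] turn units -0.07
[0.03571185 0.01014668 0.00340649]
```

```bash
python3 -m inch '[[[0,0,0],0,1],[[0,0,0],0,1],[[0,0,0],0,1],[[0,0,0],0,1],[[0,0,0],-0.5,1],[[0,0,0],-0.5,1],[[0,0,0],-0.5,1],[[0,0,0],-0.5,1],[[0,0,0],0,1],[[0,0,0],0,1]]'
python3 -c "
from mv import *
need([520,3,188],-.483);print(env.state()['moment'])"
```

```text
t: 8.15
eef_pos: [519.7, 1.9, 187.6]
tcp_rot: [3.139, 0.001, -0.314]
ft_force: [-4.4, -8.2, 1.0]
opening: 0.122
grip_force: 30.0
pos [519.7   1.9 187.6] rot [ 3.139e+00  1.000e-03 -3.140e-01] j [-0.12  0.38  1.85 -0.    0.92  1.76]
units [-0.   -0.02 -0.01] turn units 1.93
[-1.43580645  0.6466887  -0.00598578]
```

```bash
python3 -m inch '[[[-0.004,0.02,0],0,1],[[0,0,0],-0.7,1],[[0,0,0],-0.7,1],[[0,0,0],-0.7,1],[[0,0,0],-0.7,1],[[0,0,0],-0.7,1],[[0,0,0],-0.7,1],[[0,0,0],-0.7,1],[[0,0,0],0,1],[[0,0,0],0,1]]'
python3 -c "
from mv import *
need([520,3,188],-.483);print(env.state()['moment'])"
```

```text
t: 9.4
eef_pos: [519.7, 2.3, 187.6]
tcp_rot: [-3.141, -0.0, 0.112]
ft_force: [1.7, 5.0, -0.9]
opening: 0.122
grip_force: 30.0
pos [519.7   2.3 187.6] rot [-3.141 -0.     0.112] j [-0.12  0.37  1.85  0.    0.92  1.34]
units [ 0.01 -0.01 -0.01] turn units 6.81
[ 1.10535633 -0.14004996  0.02867355]
```

```bash
python3 -m inch '[[[0,0,0.005],0,1],[[0,0,0.005],0,1],[[0,0,0.005],0,1],[[0,0,0.005],0,1],[[0,0,0],-0.3,1],[[0,0,0],-0.3,1],[[0,0,0],-0.3,1],[[0,0,0],0,1],[[0,0,0],0,1],[[0,0,0],0,1]]'
python3 -c "
from mv import *
need([520,3,188],-.483);print(env.state()['moment'])"
```

```text
t: 10.65
eef_pos: [519.7, 2.4, 186.9]
tcp_rot: [-3.141, -0.001, 0.19]
ft_force: [-0.7, 6.9, 4.8]
opening: 0.124
grip_force: 30.0
pos [519.7   2.4 186.9] rot [-3.141e+00 -1.000e-03  1.900e-01] j [-0.12  0.38  1.85  0.    0.92  1.26]
units [ 0.01 -0.01 -0.02] turn units 7.71
[1.27424992 0.23193937 0.00840361]
```

```bash
python3 -m inch '[[[0,-0.012,0.005],0,1],[[0,0,0.005],0,1],[[0,0,0],-0.2,1],[[0,0,0],-0.2,1],[[0,0,0],-0.2,1],[[0,0,0],-0.2,1],[[0,0,0],0,1],[[0,0,0],0,1],[[0,0,0],0,1],[[0,0,0],0,1]]'
python3 -c "
from mv import *
need([520,3,188],-.483);print(env.state()['moment'])"
```

```text
t: 11.9
eef_pos: [519.7, 2.6, 185.9]
tcp_rot: [3.141, -0.0, 0.261]
ft_force: [-0.1, 2.4, 3.4]
opening: 0.126
grip_force: 30.0
pos [519.7   2.6 185.9] rot [ 3.141 -0.     0.261] j [-0.12  0.38  1.85 -0.    0.92  1.19]
units [ 0.01 -0.01 -0.04] turn units 8.53
[ 0.56824064 -0.09178481  0.02960941]
```

Force is down to sliding friction and z has dropped 1.7 mm in total, so the pin seems to be entering the slot. I'll press further without turning.

```bash
python3 -m inch '[[[0,0,0.005],0,1],[[0,0,0.005],0,1],[[0,0,0.005],0,1],[[0,0,0.005],0,1],[[0,0,0],0,1],[[0,0,0],0,1],[[0,0,0],0,1],[[0,0,0],0,1],[[0,0,0],0,1],[[0,0,0],0,1]]'
python3 -c "
from mv import *
need([520,3,188],-.483);print(env.state()['moment'])"
```

```text
t: 13.15
eef_pos: [519.6, 2.6, 184.6]
tcp_rot: [3.141, -0.0, 0.261]
ft_force: [3.3, 2.2, 4.2]
opening: 0.121
grip_force: 30.0
pos [519.6   2.6 184.6] rot [ 3.141 -0.     0.261] j [-0.12  0.38  1.85 -0.    0.91  1.19]
units [ 0.01 -0.   -0.06] turn units 8.53
[ 0.54935836 -0.49098883  0.10990413]
```

```bash
python3 -m inch '[[[0,0,0.005],0,1],[[0,0,0.005],0,1],[[0,0,0.005],0,1],[[0,0,0.005],0,1],[[0,0,0],0,1],[[0,0,0],0,1],[[0,0,0],0,1],[[0,0,0],0,1],[[0,0,0],0,1],[[0,0,0],0,1]]'
python3 -c "
from mv import *
need([520,3,188],-.483);print(env.state()['moment'])"
```

```text
t: 14.4
eef_pos: [519.6, 2.6, 183.4]
tcp_rot: [3.141, -0.0, 0.261]
ft_force: [3.4, 3.1, 5.0]
opening: 0.121
grip_force: 30.0
pos [519.6   2.6 183.4] rot [ 3.141 -0.     0.261] j [-0.12  0.38  1.85 -0.    0.91  1.19]
units [ 0.01 -0.   -0.08] turn units 8.53
[ 0.61883544 -0.81323069  0.0479982 ]
```

```bash
python3 -m inch '[[[0,0,0.01],0,1],[[0,0,0.01],0,1],[[0,0,0.01],0,1],[[0,0,0.01],0,1],[[0,0,0.01],0,1],[[0,0,0.01],0,1],[[0,0,0],0,1],[[0,0,0],0,1],[[0,0,0],0,1],[[0,0,0],0,1]]'
python3 -c "
from mv import *
need([520,3,188],-.483);print(env.state()['moment'])"
```

```text
t: 15.65
eef_pos: [519.6, 2.6, 179.9]
tcp_rot: [3.141, -0.0, 0.261]
ft_force: [4.2, 2.6, 4.0]
opening: 0.124
grip_force: 30.0
pos [519.6   2.6 179.9] rot [ 3.141 -0.     0.261] j [-0.12  0.38  1.86 -0.    0.9   1.19]
units [ 0.01 -0.   -0.14] turn units 8.53
[ 0.66039887 -0.78676312  0.12154185]
```

7.7 mm in so far. Another 1.2 mm, and then a little more.

```bash
python3 -m inch '[[[0,0,0.005],0,1],[[0,0,0.005],0,1],[[0,0,0.005],0,1],[[0,0,0.005],0,1],[[0,0,0.005],0,1],[[0,0,0.005],0,1],[[0,0,0],0,1],[[0,0,0],0,1],[[0,0,0],0,1],[[0,0,0],0,1]]'
python3 -c "
from mv import *
need([520,3,188],-.483);print(env.state()['moment'])"
```

```text
t: 16.9
eef_pos: [519.6, 2.6, 178.6]
tcp_rot: [3.141, -0.001, 0.261]
ft_force: [2.4, 2.2, 11.3]
opening: 0.125
grip_force: 30.0
pos [519.6   2.6 178.6] rot [ 3.141e+00 -1.000e-03  2.610e-01] j [-0.12  0.39  1.86 -0.    0.9   1.19]
units [ 0.01 -0.   -0.16] turn units 8.53
[ 0.71939437 -0.33057087  0.07700608]
```

The dial is home: 9.0 mm of travel and the force is rising. I'll release and go up.

```bash
python3 -m inch '[[[0,0,-0.015],0,1],[[0,0,0],0,0.4],[[0,0,0],0,0.4],[[0,0,0],0,0.4],[[0,0,-0.2],0,0.4],[[0,0,-0.4],0,0.4],[[0,0,-0.5],0,0.4],[[0,0,-0.6],0,0.4],[[0,0,-0.6],0,0.4],[[0,0,-0.6],0,1]]'
python3 - <<'E'
from mv import *
np.set_printoptions(precision=1,suppress=True)
need([500,160,340],.166)
w=shot('wrist','w3.png');t=shot('top','t3.png');s=shot('scene')
r=[]
for k,p in(('s',s),('t',t),('w',w)):
    for n in('flap_edge','dial_grip','flap_hinge'):
        for q in eyes.spot_point(n,p)[:1]:
            print(k,n,round(q['score'],2),np.array(q['centre']),atz(p,q['centre'],{'flap_edge':280,'dial_grip':186,'flap_hinge':203}[n]))
            if n=='flap_edge': r.append(ray(p,q['centre']))
print(tri(r))
h=cv2.cvtColor(w['pixels'],cv2.COLOR_RGB2HSV).astype(int)
m=(h[...,1]>110)&((h[...,0]<20)|(h[...,0]>170))&(h[...,2]>110)
n,l,st,ce=cv2.connectedComponentsWithStats(m.astype(np.uint8))
for i in range(1,n):
    if st[i,4]>8: print(st[i],ce[i][::-1],atz(w,ce[i][::-1],198))
E
```

```text
t: 18.15
eef_pos: [519.1, 2.7, 355.0]
tcp_rot: [3.141, -0.0, 0.261]
ft_force: [0.3, 0.1, -0.2]
opening: 0.238
grip_force: 0.0
pos [519.1   2.7 355. ] rot [ 3.1 -0.   0.3] j [-0.1  0.2  1.6 -0.   1.3  1.2]
units [ 0.4 -2.6  0.2] turn units 1.09
s flap_edge 0.72 [150.  381.2] [499.  107.5 280. ]
s dial_grip 0.53 [188.4 331.5] [514.2   1.3 186. ]
s flap_hinge 0.87 [180.3 353.5] [511.5  50.4 203. ]
t dial_grip 0.45 [191.3 323.1] [518.7  -3.5 186. ]
t flap_hinge 0.67 [196.3 299.6] [504.8  44.5 203. ]
w flap_edge 0.87 [202.4 192.3] [496.7 109.4 280. ]
w dial_grip 0.77 [181.8 320.8] [521.2   3.5 186. ]
w flap_hinge 0.88 [180.1 275.2] [514.   52.9 203. ]
[495.7 109.5 276.7]
[520 152  13   9  22] [154.2 525. ] [ 610.4 -200.4  198. ]
[537 155  20  19 296] [164.  546.3] [ 606.6 -227.5  198. ]
[319 167   4  17  58] [175.9 320.5] [530.2   6.2 198. ]
[377 241   6   6  27] [243.6 379.7] [470.  -81.9 198. ]
[481 245  11  12  76] [251.8 485.5] [ 492.4 -206.2  198. ]
```

View pics/w3.png

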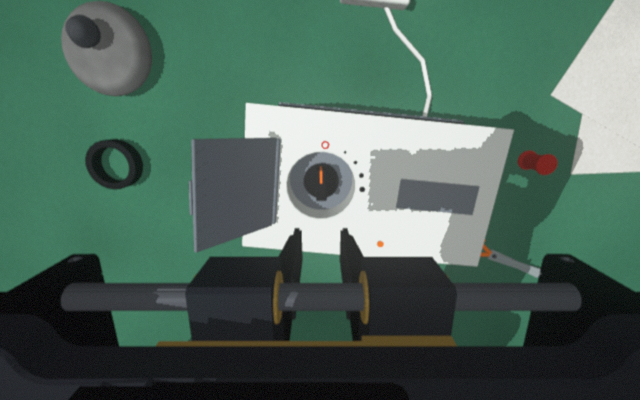

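The picture shows the dial at (176,320) with its pointer just anticlockwise of the ring, and the flap still open on the left. I'll go behind the flap with the fingers shut.

```bash
python3 -m inch '[[[0,0,0],1,1],[[0,0,0],0.1,1],[[0,-0.6,0],0,1],[[0,-0.6,0],0,1],[[0,-0.6,0],0,1],[[0,-0.53,0],0,1],[[0,0,0.5],0,1],[[0,0,0.5],0,1],[[0,0,0.5],0,1],[[0,0,0],0,1]]'
cat >> mv.py <<'E'
def uz():
    s=env.state();d=np.array(s['eef_pos'][:2])-[519.6,2.6];y=.166
    print('v,u,z',np.round([d@[np.cos(y),np.sin(y)],d@[-np.sin(y),np.cos(y)],s['eef_pos'][2]],1),s['tcp_rot'],s['opening'],s['ft_force'])
E
python3 -c "
from mv import *
uz()"
```

```text
t: 20.0
eef_pos: [495.8, 140.4, 261.5]
tcp_rot: [3.142, 0.004, 0.167]
ft_force: [-0.0, -0.3, 0.2]
opening: 0.006
grip_force: 0.0
v,u,z [ -0.7 139.8 261.5] [3.14156978 0.00371208 0.16672465] 0.005764722973057229 [-0.04740348 -0.25471567  0.21811737]
```

```bash
python3 -m inch '[[[0,0.23,0],0,1],[[0,0.2,0],0,1],[[0,0.2,0],0,1],[[0,0.2,0],0,1],[[0,0.2,0],0,1],[[0,0.2,0],0,1],[[0,0.2,0],0,1],[[0,0.2,0],0,1],[[0,0.2,0],0,1],[[0,0,0],0,1]]'
python3 - <<'E'
from mv import *
uz();shot('scene','s4.png')
import cv2
a=cv2.imread('pics/s4.png')[80:280,200:440];cv2.imwrite('pics/s4c.png',cv2.resize(a,(720,600)))
E
```

```text
t: 21.25
eef_pos: [514.7, 31.3, 262.9]
tcp_rot: [3.141, 0.0, 0.164]
ft_force: [0.3, 0.8, -0.6]
opening: 0.007
grip_force: 0.0
v,u,z [ -0.   29.2 262.9] [3.14131012e+00 3.10203149e-05 1.64339348e-01] 0.007117546922513862 [ 0.2648094   0.82709527 -0.60561293]
```

View pics/s4c.png

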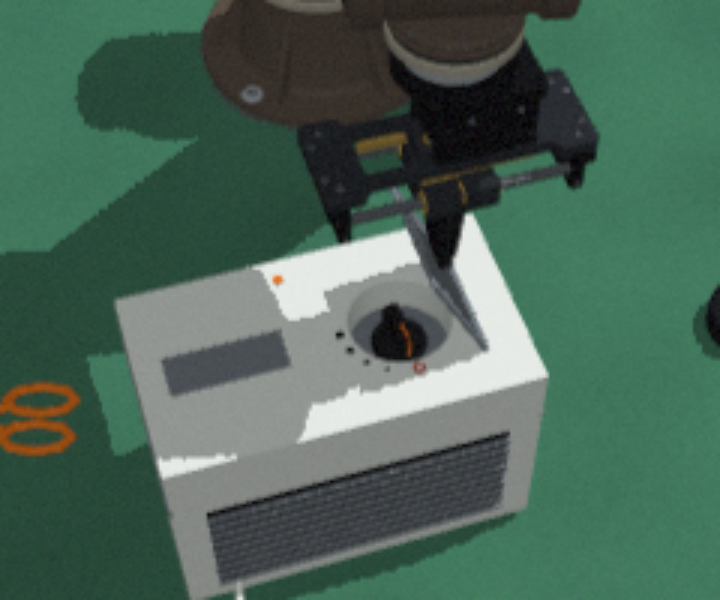

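The flap, near crop pixel (250,440), is past upright with the fingers behind it. I'll swing it down.

```bash
python3 -m inch '[[[0,0.1,0.05],0,1],[[0,0.1,0.08],0,1],[[0,0.1,0.08],0,1],[[0,0.1,0.08],0,1],[[0,0.1,0.08],0,1],[[0,0.1,0.08],0,1],[[0,0.1,0.08],0,1],[[0,0.1,0.08],0,1],[[0,0,0.05],0,1],[[0,0,0],0,1]]'
python3 -c "
from mv import *
uz()"
```

```text
t: 22.55
eef_pos: [522.4, -15.2, 223.1]
tcp_rot: [-3.142, 0.0, 0.165]
ft_force: [0.5, 0.8, 0.3]
opening: 0.006
grip_force: 0.0
v,u,z [-2.000e-01 -1.800e+01  2.231e+02] [-3.14158308e+00  3.47600975e-04  1.65279648e-01] 0.005999566772160349 [0.47157712 0.83326583 0.3371325 ]
```

Now down to z ≈ 206.5 and then slowly onto the shut flap.

```bash
python3 -m inch '[[[0,0,0.07],0,1],[[0,0,0.06],0,1],[[0,0,0.05],0,1],[[0,0,0.04],0,1],[[0,0,0.03],0,1],[[0,0,0.02],0,1],[[0,0,0.02],0,1],[[0,0,0.01],0,1],[[0,0,0],0,1],[[0,0,0],0,1]]'
python3 -c "
from mv import *
uz()"
```

```text
t: 23.8
eef_pos: [522.5, -15.1, 205.3]
tcp_rot: [3.142, 0.0, 0.165]
ft_force: [-0.1, -0.2, 0.8]
opening: 0.008
grip_force: 0.0
v,u,z [-1.000e-01 -1.800e+01  2.053e+02] [3.14156159e+00 4.10060565e-05 1.65357842e-01] 0.007504497629037962 [-0.07609952 -0.18366595  0.7681819 ]
```

```bash
python3 -m inch '[[[0,0,0.01],0,1],[[0,0,0.01],0,1],[[0,0,0.01],0,1],[[0,0,0.005],0,1],[[0,0,0],0,1],[[0,0,0],0,1],[[0,0,0],0,1],[[0,0,0],0,1],[[0,0,0],0,1],[[0,0,0],0,1]]'
python3 -c "
from mv import *
uz()"
```

```text
t: 25.05
eef_pos: [522.6, -15.1, 204.9]
tcp_rot: [3.141, -0.002, 0.165]
ft_force: [-5.9, 1.1, 17.8]
opening: 0.005
grip_force: 9.1
v,u,z [ 1.000e-01 -1.800e+01  2.049e+02] [ 3.14096758e+00 -1.62917869e-03  1.65490325e-01] 0.004903374404598276 [-5.9329504   1.11684784 17.77249207]
```

The flap is firmly bottomed at z 205, which matches the shut height. I'll lift away and check.

```bash
python3 -m inch '[[[0,0,-0.05],0,1],[[0,0,-0.2],0,1],[[0,0,-0.4],0,1],[[0,0,-0.6],0,1],[[0,0,-0.6],0,1],[[0,0,-0.6],0,1],[[-0.3,0.3,-0.3],0,1],[[0,0,0],0,1],[[0,0,0],0,1],[[0,0,0],0,1]]'
python3 - <<'E'
from mv import *
uz();w=shot('wrist','w5.png');s=shot('scene')
a=s['pixels'][80:280,200:440][...,::-1]
cv2.imwrite('pics/e.png',np.hstack([cv2.resize(a,(400,333)),cv2.resize(w['pixels'][...,::-1],(400,333))]))
E
```

```text
t: 26.3
eef_pos: [507.8, -35.5, 367.4]
tcp_rot: [-3.141, 0.001, 0.166]
ft_force: [0.4, 0.2, 0.0]
opening: 0.003
grip_force: 0.0
v,u,z [-18.  -35.6 367.4] [-3.14108769e+00  1.30881352e-03  1.65663348e-01] 0.002720681136311005 [0.44646764 0.19553481 0.02932445]
```

View pics/e.png

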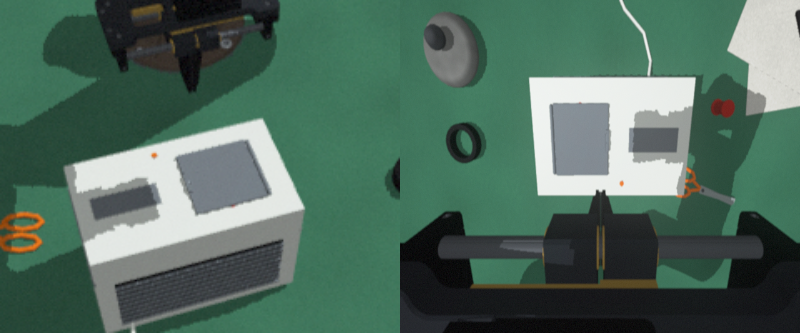

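The flap lies flat over the well, at about (225,178) in the left crop. The other things are where they were and the arm is clear, so I'm handing it in.

```bash
python3 -c "
from cell import env
print(env.job_done())"
```

```text
the job is handed in; nothing more can be done
None
```

I turned the dial to OFF, pressed it fully home (9 mm of travel), shut the flap flat over it and handed the job in at about 26 s; the other things on the table look undisturbed, and no verdict came back.

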